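# Fish the stray hob knob out of the spice box, load it and bolt it

### The arm

A 7-joint arm with a two-finger parallel gripper is mounted at the origin on the work surface. World frame = base frame: x ahead of the robot, y to its left, z up, the work surface at z = 0. Lengths are in m, angles in rad, forces in N, time in s.
With the tool pointing down it reaches from about 0.35 to 0.9 m from the base axis. Payload 8.1 kg.
Tool frame: the origin (TCP) lies at the very end of the fingers, on their centre line; the grasp point (between the pads) lies 19 mm behind it (arm.tcp_to_grasp is the distance from the TCP to the grasp point, in m); z points along the fingers, y is the line along which they close (so a half turn about z gives the same grasp; the last joint's range is limited). The gripper opens to 92 mm and grips with 3 to 60 N. Pads are 19 mm wide; open, the fingers measure 130 mm over their backs; the gripper's body (75 mm by 190 mm) begins 47 mm behind the grasp point.
Start: joints at [-1.281, 0.434, 0.025, 1.573, -0.012, 1.134, -0.075], TCP at [0.239, 0.577, 0.227] pointing down, gripper open.
Joint ranges: [-2.62, 2.62], [-0.44, 2.09], [-1.27, 1.32], [0.08, 2.57], [-1.32, 4.46], [0.12, 2], [-2.74, 2.74]. Speed limits (rad/s): [2.22, 2.22, 3.01, 3.01, 3.14, 3.14, 3.14].

### API

Orientations are given as a rotation vector (axis times angle).
In Python, from cell import arm gives the robot as it stands.
- The arm moves only by the tool hand_motion, called after "Request:" as name(argument=value, ...), one argument or row to a line, values as JSON. Schema: {"type":"object","properties":{"steps":{"type":"array","items":{"type":"number"},"minItems":5,"maxItems":50},"grip_n":{"type":"number"},"only":{"type":"string"},"quiet":{"type":"boolean"},"lines":{"type":"string"}},"required":["steps"],"additionalProperties":false}. steps is one flat list of numbers that holds 1 to 10 rows one after another, with no inner brackets; each row has 5 numbers: dx, dy, dz in shares of the most that a row can go, 1 being 50 mm, then a turn about the tool's z in units of 0.05 rad, then the opening from 0.0 (shut) to 1.0 (fully open); each row shifts and turns the commanded pose from where the row before left it, along the tool's axes as they then stand; what a row does not reach is not made up. A row lasts 1/10 s, in which the tool goes at most 0.05 m and 0.15 rad, less where a joint would pass 70% of its speed; a pose out of reach is approached as far as the arm can. The fingers move at their own pace and stop on an object; grip_n is the grip in N (left out, the last holds). Time passes only in rows, so rows that do not move let the fingers close. The tool returns the time, the measured TCP pose, the force, the opening and the grip force at its end. only (a regular expression) keeps the lines of the reply that match it, lines (a string "A,B") keeps lines A to B, and quiet returns only ok. Input that does not fit is refused with a message, and nothing moves.
- arm.observe(): the state, without advancing time (a new reading comes with each control period).
- arm.get_image(name): name is "scene" or "side" or "wrist"; returns a dict with "image" (384x512x3 uint8, blue, green, red), "fx", "fy", "cx", "cy" (pixels), "cam_to_world" (4x4, takes a point from camera to world coordinates); the wrist camera has in their place "mount" (4x4, takes a point from camera to tool coordinates, whose origin is the TCP and whose axes are the flange's). Camera axes: x right, y down, z forward; pixel columns grow to the right and rows downward; lengths in m; the calibration is good to about 2 mm. A picture is of the moment at which its call begins: read the wrist's pose just before it. There is no depth.
- arm.sign_off(): hands the job in; it is judged then, once.
The state is a dict: "clock": time; "joints": joint angles; "dq": joint speeds; "joint_efforts": joint torques, N m; "position": TCP position; "ee_rot": TCP orientation; "force": force on the tool from outside, world axes, zero at the start; "ft_torque": the same for the moment, N m; "width": opening from 0.0 (shut) to 1.0 (fully open); "gripper_force": force on a finger pad.
Only numpy, scipy, OpenCV 4.12 (cv2) and the standard library are available. Lean on these libraries where they do the work, as an engineer would, in place of code of your own. Each camera call takes 0.05 s, during which the arm holds its last target. There are 200 camera calls.

### The job

A control knob from the hob has dropped into the closed wooden spice box: open the lid, feel over the floor of the box for the knob, take it out and leave it lying in the white dish. Stand all the spice jars that are on the counter upright inside the box, then shut the lid fully and slide its bolt all the way home into the keeper. Slide the bolt only once the lid is down, and leave everything else on the counter where it is.

Things in the scene. Friction and masses are not known exactly. Their poses are not given: they have to be found in the camera images.
- box: wooden spice box fixed to the counter, 200 (x) x 310 (y) x 60 mm tall outside (y -185 to +125 mm); origin on its underside, front (-x) towards the robot, z up. In its frame: the one open well spans x -92 to +48, y -117 to +117 mm, floor z = 6, rim z = 60 mm; behind it (x +48 to +100) and right of it (y -185 to -117) the box is solid. On its floor lies the loose hob knob (see box_floor).
- box_floor (a point): centre of the well's floor, on its surface; axes as the box's. The hob knob lies flat on this floor: a loose black drum 36 mm in diameter, 22 mm tall, about 60 g. Its pose is NOT reported: find it by touch (a fingertip coming down on it stops 22 mm over the floor; pushed sideways it slides) or by sight. Its centre starts within x -38 to +27, y -68 to +68 mm of this point.
- lid (a joint): hinge of the box's lid, rad: 0 is shut, grows as the lid rises, 1.8 is the stop, a little past upright. A 10 mm panel, 420 g, reaching 205 mm forward from the hinge, as wide as the box. The hinge is stiff and stays at any angle; raising by the knob takes about 6 N, lowering under 4 N. Starts shut or slightly ajar.
- lid_hinge (a point): point of the hinge line, at the box's x = +100, y = 0, z = 60 mm (underside of the shut lid). The line runs along the box's y axis. Its axes turn with the lid; when shut they are the box's.
- lid_knob (a point): centre of the lid's steel ball knob, 24 mm in diameter on a 12 mm stem, in the lid's frame (origin on lid_hinge) at x = -190, y = +45, z = +32 mm. A ball: it can be pinched from above and turns between the fingers while the lid swings.
- keeper (a point): centre of the steel keeper's opening, on a wooden block at the box's right (-y) end, at the box's x = -65, y = -195, z = 79 mm; block and keeper span x -82 to -48, y -202 to -186 mm in the box's frame, top at z = 88 mm.
- bolt (a joint): barrel bolt on top of the lid, m: 0 is fully drawn back, grows as the bolt slides towards the box's -y end, 0.040 is fully home in the keeper. It starts drawn back or nearly so. Sliding takes about 1.5 to 3 N, and it stays where it is left.
- bolt_post (a point): grip point of the bolt's upright steel post, 10 mm in diameter, 10 mm below the top of the post and 33 mm above the lid's top face. In the lid's frame it is at x = -165 mm, y = -100 mm minus the bolt's joint value, z = +43 mm.
- dish: round white ceramic dish fixed to the counter, 116 mm in diameter at the rim and 28 mm tall, open at the top, its bottom inside about 5 mm thick; origin at the centre of its underside. It starts empty; the hob knob goes into it.
- jar1: spice jar, a squat upright cylinder 42 mm in diameter and 46 mm tall, amber glass below and a steel cap on the top 14 mm, about 110 g; origin at the centre of its underside, z up. Two to four such jars are present (jar1 to jar4 are alike); an absent one has no pose.
- jar2: spice jar, a squat upright cylinder 42 mm in diameter and 46 mm tall, amber glass below and a steel cap on the top 14 mm, about 110 g; origin at the centre of its underside, z up. Two to four such jars are present (jar1 to jar4 are alike); an absent one has no pose.
- jar3: spice jar, a squat upright cylinder 42 mm in diameter and 46 mm tall, amber glass below and a steel cap on the top 14 mm, about 110 g; origin at the centre of its underside, z up. Two to four such jars are present (jar1 to jar4 are alike); an absent one has no pose.
- jar4: spice jar, a squat upright cylinder 42 mm in diameter and 46 mm tall, amber glass below and a steel cap on the top 14 mm, about 110 g; origin at the centre of its underside, z up. Two to four such jars are present (jar1 to jar4 are alike); an absent one has no pose.
- shaker: waisted steel salt shaker, 44 mm in diameter, 74 mm tall, standing near the jars. A bystander: leave where it is. Origin at the centre of its underside.
- sauce: dark sauce bottle with a red cap, 68 mm in diameter, 210 mm tall. A bystander: leave where it is. Origin at the centre of its underside.
- oil: green oil bottle, 56 mm in diameter, 220 mm tall. A bystander: leave where it is. Origin at the centre of its underside.
- mug: white mug, 80 mm in diameter, 90 mm tall, with a handle. A bystander: leave where it is. Origin at the centre of its underside.
- pills: white plastic jar, 80 mm in diameter, 120 mm tall. A bystander: leave where it is. Origin at the centre of its underside.

How it is judged:
By the outcome, as a careful person would: the job done as asked, in the order asked, and still so for the second after the job is handed in, with the robot touching nothing.
Of jar1, jar2, jar3, jar4 only 2 to 4 are there at a start; the rules pass over those that are not, and their reading is None.
At some moment in a run one of jar1, jar2, jar3, jar4 may be knocked a few centimetres aside while the robot is not near it.
It also fails if it takes over 210 s, if anything falls off the work surface, if the arm or the gripper's body presses on something with over 40 N, if the wrist force passes 120 N, or if a joint passes its speed limit or range.

## Working session

There is one attempt and no reset: what is moved stays moved. The work goes in short steps, Python scripts to look and compute and a tool call to move; the robot and the scene stay as the last step left them, time stands still between calls to the robot, and variables do not carry over. Pictures are saved under pics/ and viewed, at most 14 in all, crops included, and the job is handed in when it is done.

```bash
ls; mkdir -p pics
```

Run:
```python
from cell import arm
import cv2,numpy as np
o=arm.observe(); print(o)
for n in("scene","side"):
    d=arm.get_image(n); cv2.imwrite(f"pics/{n}0.png",d["image"]); print(n,d["fx"],d["cx"],d["cy"],np.round(d["cam_to_world"],4).tolist())
d=arm.get_image("wrist");print(d["fx"],d["cx"],d["cy"],np.round(d["mount"],4).tolist())
```

```text
cell.py
pics
{'clock': 0.0, 'joints': array([-1.28058505,  0.43521779,  0.02499596,  1.57412249, -0.01156553,
        1.13398736, -0.07508411]), 'dq': array([-6.18766145e-04, -1.78294176e-04, -3.07388796e-04,  5.12140431e-04,
        7.77773625e-05,  2.71724179e-04, -9.49174028e-05]), 'joint_efforts': array([-1.85976642e-03, -6.67849159e+01,  9.84582715e-01, -3.14463794e+01,
       -6.03700010e-02,  4.30243893e-02,  1.87534156e-04]), 'position': array([0.23911949, 0.57688467, 0.22593866]), 'ee_rot': array([-6.13135278e-01, -3.08104932e+00,  2.49087815e-03]), 'force': array([-0.2631702 , -0.23719785, -0.2885839 ]), 'ft_torque': array([-0.04421487,  0.0041334 , -0.01229423]), 'gripper_force': 0.0, 'width': 0.9986175696621927}
scene 355.1944669081306 249.77312591444246 190.0534125265204 [[-0.3254, 0.8101, -0.4877, 1.1105], [0.9455, 0.271, -0.1806, 0.2206], [-0.0142, -0.5199, -0.8541, 0.9679], [0.0, 0.0, 0.0, 1.0]]
side 384.84264369871744 253.85777308655207 185.70935860207078 [[0.9908, -0.0752, 0.1129, 0.5001], [-0.1355, -0.5812, 0.8024, -0.8164], [0.0053, -0.8103, -0.586, 0.7165], [0.0, 0.0, 0.0, 1.0]]
322.97251206522895 256.3869791899512 188.86583280451364 [[0.0011, -0.961, -0.2766, 0.0737], [1.0, 0.001, 0.0004, -0.0], [-0.0001, -0.2766, 0.961, -0.1587], [0.0, 0.0, 0.0, 1.0]]
```
View pics/scene0.png

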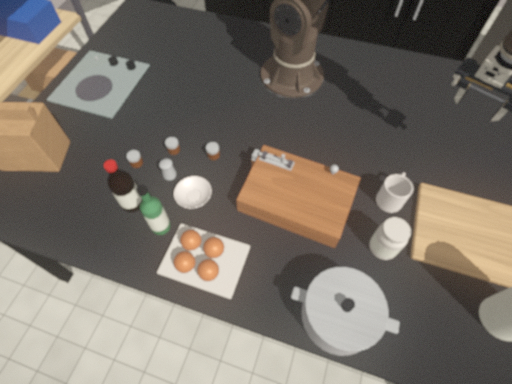

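View pics/side0.png

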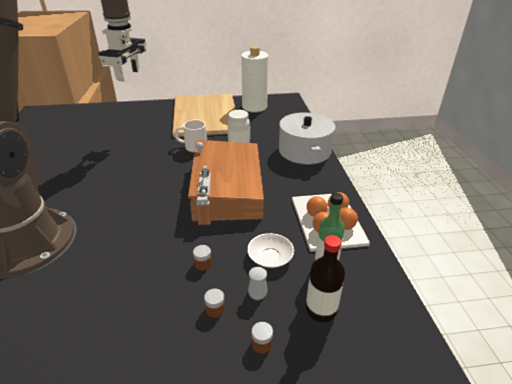

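Run:
```python
import cv2
a=cv2.imread("pics/scene0.png")[125:245,110:370];cv2.imwrite("pics/sc.png",cv2.resize(a,None,fx=3,fy=3,interpolation=cv2.INTER_CUBIC))
a=cv2.imread("pics/side0.png")[130:360,150:350];cv2.imwrite("pics/sd.png",cv2.resize(a,None,fx=2.6,fy=2.6,interpolation=cv2.INTER_CUBIC))
```

View pics/sc.png

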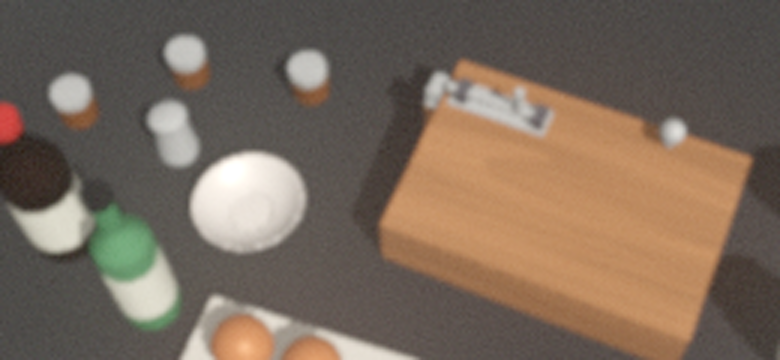

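View pics/sd.png

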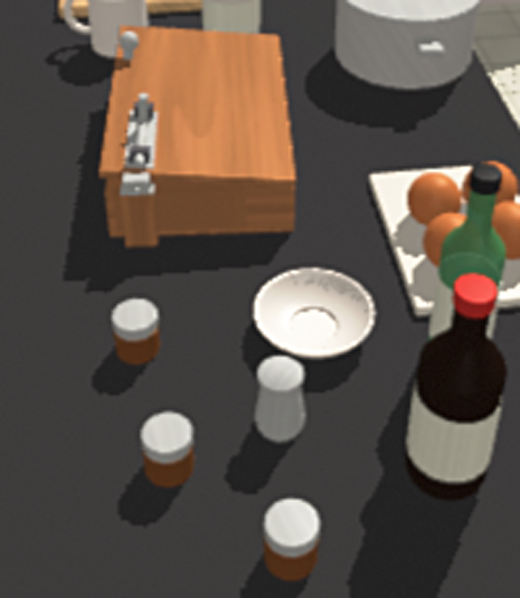

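Create h.py:
```python
import numpy as np,cv2
from cell import arm
from scipy.spatial.transform import Rotation as R
CAL=dict(scene=(355.1945,249.773,190.053,[[-0.3254,0.8101,-0.4877,1.1105],[0.9455,0.271,-0.1806,0.2206],[-0.0142,-0.5199,-0.8541,0.9679]]),
 side=(384.8426,253.858,185.709,[[0.9908,-0.0752,0.1129,0.5001],[-0.1355,-0.5812,0.8024,-0.8164],[0.0053,-0.8103,-0.586,0.7165]]))
def ray(n,u,v):
    f,cx,cy,T=CAL[n];T=np.array(T); return T[:,3],T[:,:3]@np.array([(u-cx)/f,(v-cy)/f,1])
def plane(n,uv,z):
    o,d=ray(n,*uv); return o+d*(z-o[2])/d[2]
def proj(n,p):
    f,cx,cy,T=CAL[n];T=np.array(T); c=T[:,:3].T@(np.array(p)-T[:,3]); return np.array([cx+f*c[0]/c[2],cy+f*c[1]/c[2]])
def tri(a,b):
    A=[];B=[]
    for o,d in(ray("scene",*a),ray("side",*b)):
        d=d/np.linalg.norm(d);M=np.eye(3)-np.outer(d,d);A.append(M);B.append(M@o)
    return np.linalg.solve(A[0]+A[1],B[0]+B[1])
def sc(u,v):return(110+u/3,125+v/3)
def sd(u,v):return(150+u/2.6,130+v/2.6)
def tool(dw):
    "world displacement -> tool axes"
    return R.from_rotvec(arm.observe()["ee_rot"]).as_matrix().T@np.array(dw)
def yaw():
    M=R.from_rotvec(arm.observe()["ee_rot"]).as_matrix(); return np.arctan2(M[1,1],M[0,1])
def to(p,ang=None):
    "print tool-axis move to world TCP p; ang = wanted world angle of closing axis"
    o=arm.observe();M=R.from_rotvec(o["ee_rot"]).as_matrix()
    print("pos",o["position"].round(4),"yaw",round(yaw(),3),"zax",M[:,2].round(3),"tool move",(M.T@(np.array(p)-o["position"])).round(4))
    if ang is not None:
        t=(yaw()-ang+np.pi/2)%np.pi-np.pi/2; print("turn",round(t,3),"q7",o["joints"][6].round(2))
```

Run:
```python
from h import *
np.set_printoptions(suppress=True,precision=4)
J=dict(A=((71,91),(292,522),.046),B=((186,51),(167,432),.046),C=((308,68),(135,313),.046),dish=((249,201),(314,312),.028),knob=((673,131),(128,42),.09),post=((520,93),(143,98),.12),
FR=((461,62),(105,172),.07),FL=((750,157),(122,28),.07),BR=((384,222),(294,180),.07),BL=((692,335),(280,36),.07),shk=((168,110),(281,372),.074))
for k,(a,b,z) in J.items():
    a=sc(*a);b=sd(*b);print(k,tri(a,b),plane("scene",a,z)[:2],plane("side",b,z)[:2])
print(yaw(),R.from_rotvec(arm.observe()["ee_rot"]).as_matrix())
```

```text
A [ 0.579  -0.3773  0.0436] [ 0.5789 -0.3752] [ 0.5801 -0.3798]
B [ 0.4898 -0.2819  0.044 ] [ 0.4893 -0.2805] [ 0.4913 -0.2847]
C [ 0.4684 -0.1437  0.0444] [ 0.4687 -0.1429] [ 0.4691 -0.1458]
dish [ 0.6366 -0.1444  0.0249] [ 0.6363 -0.1426] [ 0.6375 -0.1487]
knob [0.4745 0.2493 0.1091] [0.4581 0.2505] [0.4752 0.2804]
post [0.4888 0.0976 0.1254] [0.4831 0.0972] [0.4899 0.1041]
FR [0.4434 0.0221 0.0877] [0.4264 0.0188] [0.4443 0.0426]
FL [0.4658 0.3277 0.0864] [0.4501 0.3308] [0.4674 0.3531]
BR [0.6395 0.0069 0.0687] [0.6376 0.0081] [0.6411 0.0031]
BL [0.6661 0.3121 0.0704] [0.6599 0.3146] [0.6702 0.306 ]
shk [ 0.5866 -0.2523  0.0702] [ 0.585  -0.2492] [ 0.5891 -0.2581]
1.177952171902933 [[-0.9238  0.3828 -0.0003]
 [ 0.3828  0.9238 -0.0011]
 [-0.0002 -0.0012 -1.    ]]
```

Add to h.py:
```python
def boxT(x,y,yw): 
    T=np.eye(4);T[:3,:3]=R.from_rotvec([0,0,yw]).as_matrix();T[:2,3]=x,y;return T
def lidpt(T,q,p):
    "lid frame point -> world; rises by rotating about +y (front at -x goes up)"
    return T[:3,:3]@(np.array([.1,0,.06])+R.from_rotvec([0,q,0]).apply(p))+T[:3,3]
```

Run:
```python
from h import *
from scipy.optimize import least_squares
np.set_printoptions(suppress=True,precision=4)
P=dict(FR=((461,62),(105,172),(-.205,-.185,.01)),FL=((750,157),(122,28),(-.205,.125,.01)),BR=((384,222),(294,180),(0,-.185,.01)),BL=((692,335),(280,36),(0,.125,.01)),knob=((673,131),(128,42),(-.19,.045,.032)),post=((520,93),(143,98),None))
def res(v,full=0):
    T=boxT(*v[:3]);r=[]
    for k,(a,b,p) in P.items():
        if p is None:p=(-.165,-.1-v[4],.053)
        w=lidpt(T,v[3],p); r+=list(proj("scene",w)-sc(*a))+list(proj("side",w)-sd(*b))
    return np.array(r)
s=least_squares(res,[.555,.197,-.078,.08,0],loss="soft_l1");print(s.x);print(res(s.x).reshape(-1,4).round(1))
T=boxT(*s.x[:3]);print("knob",lidpt(T,s.x[3],(-.19,.045,.032)))
```

```text
[ 0.5568  0.1975 -0.0803  0.0797  0.0053]
[[-0.3 -0.1 -2.6  0.1]
 [ 0.5  0.6 -1.4 -0.9]
 [-1.5  1.1  0.4 -0.5]
 [-0.7  2.3 -1.2 -1.1]
 [-0.4  0.8 -0.6  0.2]
 [-0.3  0.2 -0.6 -0.4]]
knob [0.4739 0.2494 0.107 ]
```

Run:
```python
from h import *
to((.4739,.2494,.15),1.4905)
```

```text
pos [0.2391 0.577  0.2261] yaw 1.178 zax [-0.    -0.001 -1.   ] tool move [-0.3423 -0.2127  0.0764]
turn -0.313 q7 -0.08
```

The manual's scale: shifts go in shares of 50 mm and turns go in units of 0.05 rad. Converting my numbers, -0.038 m is -0.76, -0.0236 m is -0.472, -0.15 rad is -3.

Request:
hand_motion(
  steps=[-0.76,-0.472,0.08,0,0.6,-0.76,-0.472,0.08,0,0.6,-0.76,-0.472,0.08,0,0.6,-0.76,-0.472,0.08,0,0.6,-0.76,-0.472,0.08,0,0.6,-0.76,-0.472,0.08,0,0.6,-0.76,-0.472,0.08,0,0.6,-0.76,-0.472,0.08,0,0.6,-0.76,-0.472,0.08,0,0.6,0,0,0,-3,0.6],
)

```text
clock: 1.15
position: [0.4774, 0.2433, 0.1902]
ee_rot: [0.394, 3.115, -0.005]
force: [0.1, 0.4, -0.4]
width: 0.602
gripper_force: 0.0
```

Request:
hand_motion(
  steps=[0,0,0.6,-3,0.6,0,0,0,-0.26,0.6,0,0,0,0,0.6,0,0,0,0,0.6,0,0,0,0,0.6],
)

```text
clock: 1.65
position: [0.4742, 0.2509, 0.1617]
ee_rot: [0.128, 3.138, 0.001]
force: [0.1, -0.9, 0.0]
width: 0.6
gripper_force: 0.0
```

```bash
python3 -c "
from h import *
to((.4739,.2494,.091),1.4905)
s=arm.observe()
d=arm.get_image('wrist');cv2.imwrite('pics/w1.png',d['image'])
"
```

```text
pos [0.4742 0.2509 0.1617] yaw 1.489 zax [ 0.001  0.001 -1.   ] tool move [ 0.0003 -0.0016  0.0707]
turn -0.001 q7 0.94
```

View pics/w1.png

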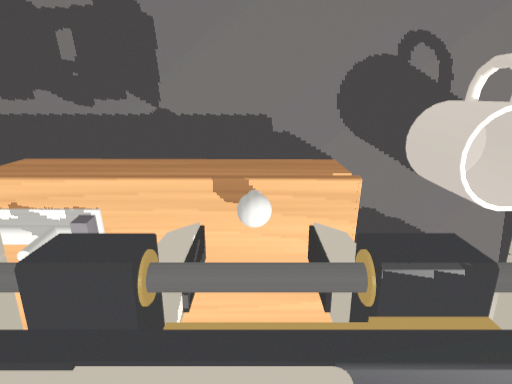

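The ball knob shows at (254,209), centred between the fingers laterally, and the edges are parallel to the gripper. I'll check the pixel against the model and then descend.

Add to h.py:
```python
WM=np.array([[0.0011,-0.961,-0.2766,0.0737],[1.0,0.001,0.0004,0],[-0.0001,-0.2766,0.961,-0.1587]]);WF=(322.9725,256.387,188.8658)
def wplane(uv,z,o=None):
    "wrist pixel -> world at height z (arm must not have moved since o)"
    o=o or arm.observe();M=R.from_rotvec(o["ee_rot"]).as_matrix()
    d=M@WM[:,:3]@np.array([(uv[0]-WF[1])/WF[0],(uv[1]-WF[2])/WF[0],1]);c=M@WM[:,3]+o["position"]
    return c+d*(z-c[2])/d[2]
```

```bash
python3 -c "
from h import *
print(wplane((254,209),.107),arm.observe()['position'])"
```

```text
[0.47651059 0.24913525 0.107     ] [0.47420205 0.25084445 0.16164699]
```

Request:
hand_motion(
  steps=[0,-0.03,0.7,0,0.6,0,0,0.71,0,0.6,0,0,0,0,0.6,0,0,0,0,0],
  grip_n=30,
)

```text
clock: 2.1
position: [0.4737, 0.2489, 0.0908]
ee_rot: [-0.126, -3.139, 0.001]
force: [-0.3, -1.0, -0.2]
width: 0.554
gripper_force: 0.0
```

Request:
hand_motion(
  steps=[0,0,0,0,0,0,0,0,0,0,0,0,0,0,0],
)

```text
clock: 2.4
position: [0.4745, 0.2492, 0.0915]
ee_rot: [0.126, 3.137, 0.002]
force: [0.6, -1.3, 0.2]
width: 0.3
gripper_force: 0.0
```

Request:
hand_motion(
  steps=[0,0,0,0,0,0,0,0,0,0],
)

```text
clock: 2.6
position: [0.4743, 0.2492, 0.0912]
ee_rot: [0.125, 3.138, 0.002]
force: [-1.5, 0.0, 7.1]
width: 0.234
gripper_force: 30.0
```

Run:
```python
import numpy as np
q=0.08+np.arange(0,1.7,.085);x=-.19*np.cos(q)+.032*np.sin(q);z=.19*np.sin(q)+.032*np.cos(q)
print([(a,b) for a,b in zip((-np.diff(x)).round(4).tolist(),(-np.diff(z)).round(4).tolist())],q[-1])
```

```text
[(-0.0047, -0.0157), (-0.006, -0.0152), (-0.0073, -0.0147), (-0.0085, -0.014), (-0.0096, -0.0132), (-0.0107, -0.0124), (-0.0117, -0.0114), (-0.0127, -0.0104), (-0.0135, -0.0093), (-0.0142, -0.0081), (-0.0149, -0.0068), (-0.0154, -0.0056), (-0.0158, -0.0042), (-0.0161, -0.0029), (-0.0163, -0.0015), (-0.0164, -0.0001), (-0.0163, 0.0013), (-0.0162, 0.0027), (-0.0159, 0.004)] 1.6950000000000003
```

Request:
hand_motion(
  steps=[-0.094,0,-0.314,0,0,-0.12,0,-0.304,0,0,-0.146,0,-0.294,0,0,-0.17,0,-0.28,0,0,-0.192,0,-0.264,0,0,-0.214,0,-0.248,0,0,-0.234,0,-0.228,0,0,-0.254,0,-0.208,0,0,-0.27,0,-0.186,0,0],
)

```text
clock: 3.5
position: [0.5571, 0.2422, 0.2067]
ee_rot: [-0.124, -3.137, 0.001]
force: [0.2, -0.2, -0.7]
width: 0.088
gripper_force: 0.0
```

Request:
hand_motion(
  steps=[-0.284,0,-0.162,0,0,-0.298,0,-0.136,0,0,-0.308,0,-0.112,0,0,-0.316,0,-0.084,0,0,-0.322,0,-0.058,0,0,-0.326,0,-0.03,0,0,-0.328,0,-0.002,0,0,-0.326,0,0.026,0,0,-0.324,0,0.054,0,0,-0.318,0,0.08,0,0],
)

```text
clock: 4.5
position: [0.7158, 0.2293, 0.2278]
ee_rot: [0.125, 3.139, 0.0]
force: [0.1, 0.4, -0.0]
width: 0.006
gripper_force: 0.0
```

The grip slipped off the ball, so I'll look.

Run:
```python
from h import *
a=arm.get_image("side")["image"][60:240,130:330];b=arm.get_image("scene")["image"][110:260,200:400]
cv2.imwrite("pics/s2.png",np.hstack([cv2.resize(a,(400,360)),cv2.resize(b,(400,360))]))
```

```text
(no output)
```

View pics/s2.png

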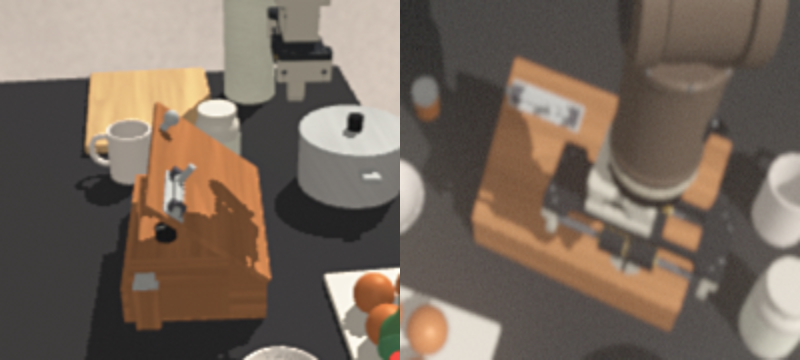

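Run:
```python
from h import *
T=boxT(.5568,.1975,-.0803)
for q in np.arange(.3,.8,.05):
    print(q.round(2),proj("side",lidpt(T,q,(-.19,.045,.032))).round(0),proj("side",lidpt(T,q,(-.205,-.185,.01))).round(0))
def B(x,y,z): return (T@[x,y,z,1])[:3]
print("hobknob at z.028",np.linalg.inv(T)@np.r_[plane("side",(212.5,174),.028),1])
to(B(-.13,.02,.228),1.4905)
```

```text
0.3 [202. 135.] [190. 183.]
0.35 [204. 133.] [191. 180.]
0.4 [205. 130.] [193. 177.]
0.45 [207. 128.] [194. 174.]
0.5 [208. 125.] [196. 171.]
0.55 [210. 123.] [198. 168.]
0.6 [212. 121.] [200. 165.]
0.65 [215. 119.] [202. 163.]
0.7 [217. 117.] [205. 160.]
0.75 [219. 115.] [207. 157.]
hobknob at z.028 [-0.0465836   0.00504722  0.028       1.        ]
pos [0.7162 0.2282 0.2264] yaw 1.489 zax [-0.001 -0.001 -1.   ] tool move [ 0.2864 -0.0237 -0.0014]
turn -0.001 q7 1.17
```

Request:
hand_motion(
  steps=[0.4,0,-0.6,0,0,0.8,-0.08,0,0,0,0.9,-0.08,0,0,0,0.9,-0.08,0,0,0,0.9,-0.08,0,0,0,0.9,-0.08,0,0,0,0.928,-0.074,0,0,0,0,0,0.9,0,0,0,0,0.9,0,0,0,0,0,0,0],
)

```text
clock: 5.6
position: [0.4239, 0.2268, 0.1642]
ee_rot: [-0.124, -3.133, 0.007]
force: [-0.8, -0.1, 0.5]
width: 0.006
gripper_force: 0.0
```

Run:
```python
import numpy as np
q=.65+np.arange(0,1.06,.075);x=.1-.205*np.cos(q);z=.06+.205*np.sin(q)
print(-np.diff(x).round(4),-np.diff(z).round(4))
```

```text
[-0.0098 -0.0106 -0.0114 -0.0122 -0.0128 -0.0134 -0.014  -0.0144 -0.0148
 -0.015  -0.0152 -0.0153 -0.0154 -0.0153] [-0.0119 -0.0111 -0.0103 -0.0094 -0.0085 -0.0075 -0.0065 -0.0054 -0.0043
 -0.0032 -0.002  -0.0009  0.0003  0.0014]
```

In the tool's units: -0.027 m is -0.54, -0.02 m is -0.4.

Request:
hand_motion(
  steps=[-0.54,0,0,0,0,-0.4,0,0,0,0,-0.2,0,0,0,0,-0.196,0,-0.238,0,0,-0.212,0,-0.222,0,0,-0.228,0,-0.206,0,0,-0.244,0,-0.188,0,0],
)

```text
clock: 6.3
position: [0.5267, 0.2205, 0.2115]
ee_rot: [-0.125, -3.136, 0.001]
force: [-5.8, -0.8, -2.6]
width: 0.005
gripper_force: 2.3
```

Request:
hand_motion(
  steps=[-0.256,0,-0.17,0,0,-0.268,0,-0.15,0,0,-0.28,0,-0.13,0,0,-0.288,0,-0.108,0,0,-0.296,0,-0.086,0,0,-0.3,0,-0.064,0,0,-0.304,0,-0.04,0,0,-0.306,0,-0.018,0,0,-0.308,0,0,0,0,-0.306,0,0,0,0],
)

```text
clock: 7.3
position: [0.6727, 0.2089, 0.2498]
ee_rot: [-0.125, -3.137, 0.0]
force: [-3.2, -0.1, -1.9]
width: 0.005
gripper_force: 1.4
```

Request:
hand_motion(
  steps=[-0.306,0,0,0,0,0,0,0,0,0],
)

```text
clock: 7.5
position: [0.6895, 0.2073, 0.2493]
ee_rot: [-0.127, -3.139, 0.0]
force: [-1.0, 0.9, 0.1]
width: 0.006
gripper_force: 0.0
```

Request:
hand_motion(
  steps=[0.9,0,0,0,0.6,0.9,0,0,0,0.6,0.9,0,0,0,0.6,0.9,0,0,0,0.6,0.9,0,0,0,0.6,0,0,0,0,0.6],
)

```text
clock: 8.1
position: [0.4581, 0.2268, 0.2497]
ee_rot: [-0.117, -3.137, -0.001]
force: [0.3, 0.9, 0.0]
width: 0.479
gripper_force: 0.0
```

Run:
```python
from h import *
o=arm.observe();a=arm.get_image("side")["image"][60:240,130:330];b=arm.get_image("wrist")["image"]
cv2.imwrite("pics/w3.png",b)
cv2.imwrite("pics/s3.png",np.hstack([cv2.resize(a,(400,360)),cv2.resize(b,(400,360))]))
```

```text
(no output)
```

View pics/s3.png

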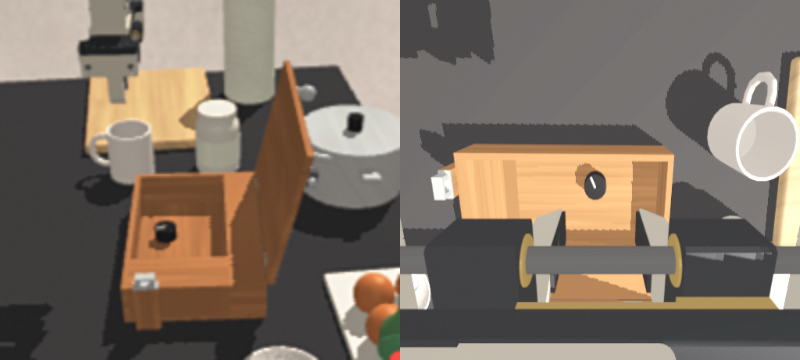

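Lid is past upright. The hob knob is visible at wrist (250,196) and side (212.5,174).

Run:
```python
from h import *
import cv2
a=cv2.imread("pics/w3.png");g=cv2.cvtColor(a,cv2.COLOR_BGR2GRAY);m=np.zeros_like(g);m[170:225,225:275]=(g[170:225,225:275]<60)
n,l,s,c=cv2.connectedComponentsWithStats(m);i=1+s[1:,4].argmax();print(s[i],c[i])
T=boxT(.5568,.1975,-.0803);Ti=np.linalg.inv(T)
for z in(.028,.017):
    w=wplane(c[i],z);print(z,w,Ti@np.r_[w,1])
w=plane("side",(212.5,174),.028);print(w,Ti@np.r_[w,1])
def B(x,y,z): return (T@[x,y,z,1])[:3]
w=wplane(c[i],.02); to((w[0],w[1],.1),1.4905)
```

```text
[237 183  24  11  68] [248.33823529 186.02941176]
0.028 [0.49551933 0.21425722 0.028     ] [-0.06242736  0.01178767  0.028       1.        ]
0.017 [0.49856958 0.21375343 0.017     ] [-0.05934653  0.01153017  0.017       1.        ]
[0.51077136 0.2062676  0.028     ] [-0.0465836   0.00504722  0.028       1.        ]
pos [0.4637 0.2262 0.2502] yaw 1.493 zax [ 0.002  0.001 -1.   ] tool move [-0.0347 -0.0098  0.1502]
turn 0.002 q7 0.96
```

In the tool's units: -0.01 m is -0.2, 0.04 m is 0.8.

Request:
hand_motion(
  steps=[-0.454,-0.2,0.8,0,0.6,0,-0.08,0.8,0,0.6,0,0,0,0,0.6,0,0,0,0,0.6,0,0,0,0,0.6],
)

```text
clock: 8.7
position: [0.4874, 0.2109, 0.1707]
ee_rot: [0.125, 3.137, 0.003]
force: [-0.1, 0.4, 0.1]
width: 0.596
gripper_force: 0.0
```

Run:
```python
from h import *
o=arm.observe();b=arm.get_image("wrist")["image"]
cv2.imwrite("pics/w4.png",b)
print(o["position"],o["joints"][6])
```

```text
[0.48740321 0.21086835 0.17074276] 1.0197662223103887
```

View pics/w4.png

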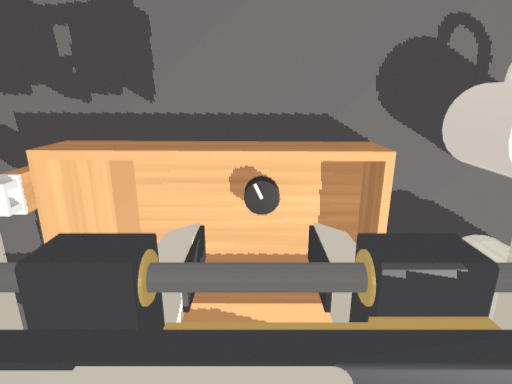

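Run:
```python
from h import *
T=boxT(.5568,.1975,-.0803);Ti=np.linalg.inv(T)
for uv,z in(((262,196),.019),((386,143),.06),((62,142),.06)):
    w=wplane(uv,z);print(w,(Ti@np.r_[w,1])[:3])
w=wplane((262,196),.019); to((w[0],w[1],.011),1.4905)
```

```text
[0.5113733  0.21517406 0.019     ] [-0.04669802  0.01397326  0.019     ]
[0.46036683 0.32195675 0.06      ] [-0.10610557  0.11632045  0.06      ]
[0.43830173 0.0528786  0.06      ] [-0.10651581 -0.15366058  0.06      ]
pos [0.4874 0.211  0.1709] yaw 1.491 zax [ 0.003  0.002 -1.   ] tool move [-0.0232  0.0058  0.1599]
turn 0.001 q7 1.02
```

In the tool's units: 0.03 m is 0.6, 0.04 m is 0.8.

Request:
hand_motion(
  steps=[-0.464,0.116,0.6,0,0.75,0,0,0.8,0,0.75,0,0,0.8,0,0.75,0,0,0.6,0,0.75,0,0,0.42,0,0.75,0,0,0,0,0.75,0,0,0,0,0.75],
  grip_n=20,
)

```text
clock: 9.45
position: [0.5108, 0.2149, 0.0088]
ee_rot: [0.125, 3.137, 0.002]
force: [0.9, 0.3, 0.1]
width: 0.749
gripper_force: 0.0
```

Request:
hand_motion(
  steps=[0,0,0,0,0,0,0,0,0,0,0,0,0,0,0,0,0,0,0,0,0,0,0,0,0,0,0,0,0,0],
)

```text
clock: 10.05
position: [0.5098, 0.214, 0.0079]
ee_rot: [0.125, 3.139, 0.0]
force: [-0.1, -0.1, 3.0]
width: 0.388
gripper_force: 20.0
```

```bash
python3 -c "
from h import *
to((.511,.215,.01),1.49)"
```

```text
pos [0.5098 0.214  0.0079] yaw 1.491 zax [ 0.  0. -1.] tool move [-0.0011  0.0011 -0.0021]
turn 0.001 q7 1.06
```

In the tool's units: -0.04 m is -0.8, -0.03 m is -0.6.

Request:
hand_motion(
  steps=[0,0,-0.6,0,0,0,0,-0.8,0,0,0,0,-0.8,0,0,0,0,-0.8,0,0],
)

```text
clock: 10.45
position: [0.5093, 0.2136, 0.1591]
ee_rot: [-0.126, -3.139, 0.001]
force: [0.2, -0.8, -1.3]
width: 0.383
gripper_force: 20.0
```

```bash
python3 -c "
from h import *
to((.637,-.145,.06),1.49);print(arm.observe()['width'])"
```

```text
pos [0.5093 0.2136 0.1591] yaw 1.491 zax [-0.001 -0.    -1.   ] tool move [-0.156  -0.3472  0.0991]
turn 0.001 q7 1.04
0.38335974212376045
```

Request:
hand_motion(
  steps=[0,-0.9,0,0,0,0,-0.9,0,0,0,0,-0.9,0,0,0,0,-0.9,0,0,0,-0.4,-0.8,0,0,0,-0.4,-0.4,0,0,0],
)

```text
clock: 11.05
position: [0.5297, -0.033, 0.158]
ee_rot: [-0.132, -3.139, 0.002]
force: [0.6, 0.7, -0.6]
width: 0.387
gripper_force: 20.0
```

```bash
python3 -c "
from h import *
print('oil',tri(sc(97,192),sd(486,176)),'sauce',tri(sc(3,123),sd(476,288)))
to((.637,-.145,.02),1.49);print(arm.observe()['width'])"
```

```text
oil [ 0.76493982 -0.19487743  0.21538219] sauce [ 0.72225429 -0.31222122  0.20599217]
pos [ 0.5297 -0.033   0.158 ] yaw 1.487 zax [-0.    -0.001 -1.   ] tool move [-0.1163 -0.1025  0.1381]
turn -0.003 q7 1.52
0.38676174727752477
```

In the tool's units: -0.0375 m is -0.75, 0.04 m is 0.8.

Request:
hand_motion(
  steps=[-0.7,-0.6,0,0,0,-0.7,-0.7,0,0,0,-0.7,-0.75,0,0,0,-0.226,0,0.8,0,0,0,0,0.8,0,0,0,0,0.6,0,0,0,0,0.562,0,0,0,0,0,0,0,0,0,0,0,0],
)

```text
clock: 11.95
position: [0.6372, -0.139, 0.0197]
ee_rot: [-0.126, -3.138, -0.0]
force: [0.0, -0.4, -0.9]
width: 0.388
gripper_force: 20.0
```

Request:
hand_motion(
  steps=[0,0,0,0,0.5,0,0,0,0,0.5,0,0,0,0,0.5,0,0,-0.8,0,0.5,0,0,-0.8,0,0.5],
)

```text
clock: 12.45
position: [0.6366, -0.1388, 0.1003]
ee_rot: [-0.125, -3.137, -0.0]
force: [1.1, -0.7, 0.7]
width: 0.501
gripper_force: 0.0
```

```bash
python3 -c "
from h import *
cv2.imwrite('pics/x5.png',np.hstack([cv2.resize(arm.get_image('side')['image'][190:360,190:340],(400,453)),cv2.resize(arm.get_image('scene')['image'][110:260,100:240],(400,453))]))
to((.4684,-.1437,.12));print(arm.observe()['joints'].round(2))"
```

```text
pos [ 0.6412 -0.14    0.1062] yaw 1.491 zax [ 0.01  -0.002 -1.   ] tool move [ 0.1718 -0.0176 -0.0156]
[ 0.01  0.59  0.19  1.64 -0.13  0.91  1.74]
```

View pics/x5.png

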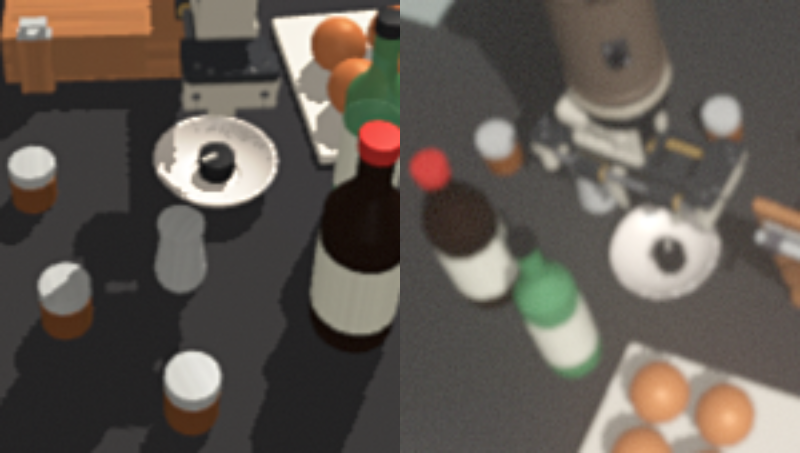

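Knob is in the dish at (665,255) in the right half, jars unmoved. Next the jars; I'll track them by amber blobs in the side view.

Add to h.py:
```python
def amber(img):
    h=cv2.cvtColor(img,cv2.COLOR_BGR2HSV);m=cv2.inRange(h,(3,120,50),(20,255,255));m[:235]=0;m[:,295:]=0
    n,l,s,c=cv2.connectedComponentsWithStats(m)
    for i in range(1,n):
        if s[i,4]>25: print("amber",s[i],c[i].round(1),plane("side",c[i]+[0,-3],.016)[:2].round(4))
```

```text
(no output)
```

Request:
hand_motion(
  steps=[0.8,0,-0.4,0,0.8,0.9,-0.1,0,0,0.8,0.9,-0.1,0,0,0.8,0.836,-0.152,0,0,0.8,0,0,0,0,0.8,0,0,0,0,0.8],
)

```text
clock: 13.15
position: [0.4646, -0.143, 0.1204]
ee_rot: [0.127, 3.137, 0.0]
force: [0.7, -0.2, 0.3]
width: 0.799
gripper_force: 0.0
```

Run:
```python
from h import *
amber(cv2.imread("pics/side0.png"));print();amber(arm.get_image("side")["image"])
to((.4684,-.1437,.012))
```

```text
amber [194 257  17  13 136] [202.6 264.1] [ 0.4684 -0.1524]
amber [205 303  19  14 154] [214.8 311. ] [ 0.4905 -0.2923]
amber [252 339  20  15 165] [261.2 346.8] [ 0.5771 -0.3886]

amber [194 257  17  13 136] [202.6 264.1] [ 0.4684 -0.1524]
amber [205 303  19  14 153] [214.8 311. ] [ 0.4905 -0.2924]
amber [252 339  20  14 163] [261.3 346.7] [ 0.5772 -0.3884]
pos [ 0.4658 -0.1429  0.1204] yaw 1.491 zax [ 0.002 -0.    -1.   ] tool move [-0.0024 -0.0006  0.1084]
```

Request:
hand_motion(
  steps=[-0.048,0,0.8,0,0.8,0,0,0.8,0,0.8,0,0,0.568,0,0.8,0,0,0,0,0.8,0,0,0,0,0,0,0,0,0,0,0,0,0,0,0,0,0,0,0,0,0,0,0,0,0,0,0,0,0,0],
  grip_n=25,
)

```text
clock: 14.2
position: [0.4679, -0.1432, 0.0122]
ee_rot: [0.126, 3.137, -0.0]
force: [-0.9, -0.3, 7.6]
width: 0.455
gripper_force: 25.0
```

```bash
python3 -c "
from h import *
o=arm.observe();print(o['position'],o['width'],o['gripper_force'])"
```

```text
[ 0.4678733  -0.1432452   0.01217854] 0.4552730320758157 25.000988692045212
```

Request:
hand_motion(
  steps=[0,0,-0.6,0,0,0,0,-0.8,0,0,0,0,-0.8,0,0,0,0,-0.6,0,0],
)

```text
clock: 14.6
position: [0.4674, -0.1431, 0.1538]
ee_rot: [0.126, 3.137, -0.0]
force: [0.1, 0.1, -1.2]
width: 0.455
gripper_force: 25.0
```

Run:
```python
from h import *
T=boxT(.5568,.1975,-.0803)
for s in((-.055,.06),(-.055,-.06),(.01,0)): to((T@[*s,.15,1])[:3],1.4905)
```

```text
pos [ 0.4674 -0.1431  0.1538] yaw 1.491 zax [ 0.002 -0.    -1.   ] tool move [-0.0069  0.4067  0.0038]
turn 0.0 q7 1.77
pos [ 0.4674 -0.1431  0.1538] yaw 1.491 zax [ 0.002 -0.    -1.   ] tool move [-0.0069  0.2867  0.0038]
turn 0.0 q7 1.77
pos [ 0.4674 -0.1431  0.1538] yaw 1.491 zax [ 0.002 -0.    -1.   ] tool move [-0.0719  0.3467  0.0039]
turn 0.0 q7 1.77
```

In the tool's units: 0.045 m is 0.9, 0.041 m is 0.82.

Request:
hand_motion(
  steps=[0,0.5,0,0,0,0,0.9,0,0,0,0,0.9,0,0,0,0,0.9,0,0,0,0,0.9,0,0,0,0,0.9,0,0,0,-0.06,0.9,0,0,0,-0.06,0.9,0,0,0,0,0.82,0,0,0,0,0.514,0,0,0],
)

```text
clock: 15.6
position: [0.5049, 0.2659, 0.1514]
ee_rot: [0.12, 3.139, 0.002]
force: [-0.0, -0.4, -0.1]
width: 0.449
gripper_force: 25.0
```

Request:
hand_motion(
  steps=[0,0,0,0,0,0,0,0,0,0],
)

```text
clock: 15.8
position: [0.5051, 0.262, 0.1511]
ee_rot: [-0.124, -3.139, 0.001]
force: [0.1, -0.4, -0.1]
width: 0.45
gripper_force: 25.0
```

Run:
```python
from h import *
T=boxT(.5568,.1975,-.0803); to((T@[-.055,.06,.0195,1])[:3],1.4905);print(arm.observe()['width'])
```

```text
pos [0.5051 0.262  0.1511] yaw 1.492 zax [-0.    -0.001 -1.   ] tool move [-1.700e-03 -1.000e-04  1.316e-01]
turn 0.002 q7 0.96
0.44978206859272424
```

Request:
hand_motion(
  steps=[-0.03,0,0.6,0,0,0,0,0.8,0,0,0,0,0.8,0,0,0,0,0.3,0,0,0,0,0.128,0,0,0,0,0,0,0,0,0,0,0,0],
)

```text
clock: 16.5
position: [0.5079, 0.2613, 0.0208]
ee_rot: [0.127, 3.138, 0.001]
force: [1.0, -1.3, -0.5]
width: 0.452
gripper_force: 25.0
```

Request:
hand_motion(
  steps=[0,0,0,0,0.53,0,0,0,0,0.53,0,0,-0.4,0,0.53,0,0,-0.8,0,0.53,0,0,-0.8,0,0.53,0,0,-0.6,0,0.6],
)

```text
clock: 17.1
position: [0.5077, 0.2621, 0.1528]
ee_rot: [0.125, 3.137, 0.003]
force: [0.1, 0.5, -0.0]
width: 0.574
gripper_force: 0.0
```

Run:
```python
from h import *
amber(arm.get_image("side")["image"])
to((.4898,-.2819,.15));print(arm.observe()['joints'].round(2))
```

```text
amber [205 303  20  14 155] [214.8 311. ] [ 0.4905 -0.2923]
amber [252 339  20  14 163] [261.3 346.7] [ 0.5772 -0.3884]
pos [0.5097 0.2633 0.1572] yaw 1.491 zax [ 0.007  0.005 -1.   ] tool move [-0.0237 -0.5451  0.0044]
[-0.63  0.41  0.08  1.8  -0.04  0.92  0.96]
```

In the tool's units: -0.045 m is -0.9, -0.025 m is -0.5.

Request:
hand_motion(
  steps=[0,-0.5,0,0,0.8,0,-0.9,0,0,0.8,0,-0.9,0,0,0.8,0,-0.9,0,0,0.8,0,-0.9,0,0,0.8,0,-0.9,0,0,0.8,-0.06,-0.9,0,0,0.8,-0.06,-0.9,0,0,0.8,-0.06,-0.9,0,0,0.8,-0.06,-0.9,0,0,0.8],
)

```text
clock: 18.15
position: [0.4846, -0.1696, 0.1503]
ee_rot: [0.125, 3.138, -0.0]
force: [2.3, -0.2, -0.3]
width: 0.8
gripper_force: 0.0
```

Request:
hand_motion(
  steps=[-0.06,-0.8,0,0,0.8,-0.06,-0.8,0,0,0.8,-0.06,-0.7,0,0,0.8,0,0,0,0,0.8,0,0,0,0,0.8,0,0,0,0,0.8],
)

```text
clock: 18.75
position: [0.4847, -0.2819, 0.1498]
ee_rot: [0.123, 3.139, 0.001]
force: [-0.4, 0.7, -0.2]
width: 0.804
gripper_force: 0.0
```

Run:
```python
from h import *
amber(arm.get_image("side")["image"])
to((.4898,-.2819,.014));print(arm.observe()['joints'].round(2))
```

```text
amber [205 303  19  14 153] [214.8 311. ] [ 0.4905 -0.2924]
amber [252 339  20  14 162] [261.2 346.7] [ 0.5771 -0.3885]
pos [ 0.4848 -0.2816  0.1498] yaw 1.493 zax [ 0.     0.001 -1.   ] tool move [-0.005  -0.      0.1358]
[ 0.26  0.41  0.23  1.84 -0.12  0.9   2.04]
```

In the tool's units: 0.04 m is 0.8, 0.0158 m is 0.316.

Request:
hand_motion(
  steps=[-0.1,0,0.8,0,0.8,0,0,0.8,0,0.8,0,0,0.8,0,0.8,0,0,0.316,0,0.8,0,0,0,0,0.8,0,0,0,0,0,0,0,0,0,0,0,0,0,0,0,0,0,0,0,0,0,0,0,0,0],
  grip_n=25,
)

```text
clock: 19.8
position: [0.49, -0.2837, 0.0148]
ee_rot: [0.125, 3.138, -0.001]
force: [-1.6, 1.1, 5.8]
width: 0.452
gripper_force: 25.0
```

Request:
hand_motion(
  steps=[0,0,0,0,0,0,0,-0.6,0,0,0,0,-0.8,0,0,0,0,-0.8,0,0,0,0,-0.6,0,0],
)

```text
clock: 20.3
position: [0.4897, -0.2839, 0.1565]
ee_rot: [0.126, 3.137, -0.001]
force: [0.7, -0.9, -1.2]
width: 0.453
gripper_force: 25.0
```

Run:
```python
from h import *
T=boxT(.5568,.1975,-.0803)
to((T@[-.055,-.06,.15,1])[:3],1.4905)
```

```text
pos [ 0.4897 -0.2839  0.1565] yaw 1.491 zax [ 0.002 -0.001 -1.   ] tool move [0.0267 0.4252 0.0062]
turn 0.0 q7 2.04
```

Request:
hand_motion(
  steps=[0.06,0.5,0,0,0,0.06,0.9,0,0,0,0.06,0.9,0,0,0,0.06,0.9,0,0,0,0.06,0.9,0,0,0,0.06,0.9,0,0,0,0.06,0.9,0,0,0,0.06,0.9,0,0,0,0.054,0.9,0,0,0,0,0.804,0,0,0],
)

```text
clock: 21.3
position: [0.4961, 0.1448, 0.1542]
ee_rot: [-0.124, -3.139, -0.001]
force: [1.3, -0.9, -0.9]
width: 0.453
gripper_force: 25.0
```

Request:
hand_motion(
  steps=[0,0,0,0,0,0,0,0,0,0,0,0,0,0,0],
)

```text
clock: 21.6
position: [0.4966, 0.1411, 0.1539]
ee_rot: [-0.128, -3.139, 0.001]
force: [-0.5, -0.8, -1.3]
width: 0.455
gripper_force: 25.0
```

Run:
```python
from h import *
T=boxT(.5568,.1975,-.0803); to((T@[-.055,-.06,.0215,1])[:3],1.4905);print(arm.observe()['width'])
```

```text
pos [0.4966 0.1411 0.1539] yaw 1.49 zax [-0.    -0.001 -1.   ] tool move [-0.0005  0.0012  0.1324]
turn -0.001 q7 1.16
0.45511404041295483
```

Request:
hand_motion(
  steps=[0,0.02,0.6,0,0,0,0,0.8,0,0,0,0,0.8,0,0,0,0,0.3,0,0,0,0,0.148,0,0,0,0,0,0,0,0,0,0,0,0],
)

```text
clock: 22.3
position: [0.4976, 0.1426, 0.0223]
ee_rot: [0.128, 3.138, 0.0]
force: [0.1, 0.8, -0.4]
width: 0.45
gripper_force: 25.0
```

Request:
hand_motion(
  steps=[0,0,0,0,0.53,0,0,0,0,0.53,0,0,-0.4,0,0.53,0,0,-0.8,0,0.53,0,0,-0.8,0,0.53,0,0,-0.6,0,0.6],
)

```text
clock: 22.9
position: [0.4975, 0.1436, 0.1544]
ee_rot: [0.125, 3.137, 0.002]
force: [0.6, 0.4, -0.2]
width: 0.572
gripper_force: 0.0
```

Run:
```python
from h import *
amber(arm.get_image("side")["image"])
to((.579,-.3773,.15));print(arm.observe()['joints'].round(2))
```

```text
amber [252 339  20  14 162] [261.2 346.7] [ 0.5771 -0.3885]
pos [0.4996 0.1443 0.1585] yaw 1.491 zax [ 0.008  0.003 -1.   ] tool move [-0.1209 -0.5136  0.0074]
[-0.47  0.33  0.11  1.93 -0.05  0.88  1.15]
```

The manual's scale: shifts go in shares of 50 mm and turns go in units of 0.05 rad. Converting my numbers, -0.045 m is -0.9, -0.025 m is -0.5.

Request:
hand_motion(
  steps=[0,-0.5,0,0,0.8,-0.2,-0.9,0,0,0.8,-0.2,-0.9,0,0,0.8,-0.2,-0.9,0,0,0.8,-0.2,-0.9,0,0,0.8,-0.2,-0.9,0,0,0.8,-0.2,-0.9,0,0,0.8,-0.2,-0.9,0,0,0.8,-0.2,-0.9,0,0,0.8,-0.2,-0.9,0,0,0.8],
)

```text
clock: 23.95
position: [0.5524, -0.2943, 0.1519]
ee_rot: [0.125, 3.138, -0.0]
force: [1.9, -0.8, -0.4]
width: 0.8
gripper_force: 0.0
```

Request:
hand_motion(
  steps=[-0.24,-0.8,0,0,0.8,-0.24,-0.6,0,0,0.8,-0.1,-0.272,0,0,0.8,0,0,0,0,0.8,0,0,0,0,0.8,0,0,0,0,0.8],
)

```text
clock: 24.55
position: [0.5747, -0.3763, 0.1516]
ee_rot: [0.123, 3.139, 0.002]
force: [-0.4, 0.7, -0.3]
width: 0.803
gripper_force: 0.0
```

Run:
```python
from h import *
amber(arm.get_image("side")["image"])
to((.579,-.3773,.018));print(arm.observe()['joints'].round(2))
```

```text
amber [252 339  20  14 164] [261.2 346.7] [ 0.5771 -0.3885]
pos [ 0.5748 -0.3763  0.1518] yaw 1.493 zax [ 0.     0.001 -1.   ] tool move [-0.0043 -0.0008  0.1338]
[ 0.36  0.6   0.23  1.51 -0.15  1.05  2.12]
```

Request:
hand_motion(
  steps=[-0.086,-0.016,0.8,0,0.8,0,0,0.8,0,0.8,0,0,0.8,0,0.8,0,0,0.276,0,0.8,0,0,0,0,0.8,0,0,0,0,0,0,0,0,0,0,0,0,0,0,0,0,0,0,0,0,0,0,0,0,0],
  grip_n=25,
)

```text
clock: 25.6
position: [0.5792, -0.3794, 0.0188]
ee_rot: [0.125, 3.138, -0.001]
force: [-1.2, 1.8, 6.0]
width: 0.452
gripper_force: 25.0
```

Request:
hand_motion(
  steps=[0,0,0,0,0,0,0,-0.6,0,0,0,0,-0.8,0,0,0,0,-0.8,0,0,0,0,-0.6,0,0],
)

```text
clock: 26.1
position: [0.579, -0.3796, 0.1604]
ee_rot: [0.126, 3.138, -0.001]
force: [0.2, 0.0, -1.5]
width: 0.451
gripper_force: 25.0
```

Run:
```python
from h import *
T=boxT(.5568,.1975,-.0803)
to((T@[.01,0,.15,1])[:3],1.4905)
```

```text
pos [ 0.579  -0.3796  0.1604] yaw 1.491 zax [ 0.002 -0.001 -1.   ] tool move [0.0583 0.5735 0.0099]
turn 0.0 q7 2.12
```

Request:
hand_motion(
  steps=[0.2,0.5,0,0,0,0.2,0.9,0,0,0,0.2,0.9,0,0,0,0.2,0.9,0,0,0,0.2,0.9,0,0,0,0.166,0.9,0,0,0,0,0.9,0,0,0,0,0.9,0,0,0,0,0.9,0,0,0,0,0.9,0,0,0],
)

```text
clock: 27.1
position: [0.5546, 0.0558, 0.158]
ee_rot: [0.126, 3.139, 0.0]
force: [-0.1, -0.1, -1.9]
width: 0.451
gripper_force: 25.0
```

Request:
hand_motion(
  steps=[0,0.9,0,0,0,0,0.9,0,0,0,0,0.7,0,0,0,0,0.37,0,0,0,0,0,0,0,0,0,0,0,0,0,0,0,0,0,0],
)

```text
clock: 27.8
position: [0.5666, 0.1947, 0.1578]
ee_rot: [-0.13, -3.139, 0.002]
force: [-0.7, -0.7, -1.2]
width: 0.449
gripper_force: 25.0
```

Run:
```python
from h import *
T=boxT(.5568,.1975,-.0803); to((T@[.01,0,.0255,1])[:3],1.4905);print(arm.observe()['width'])
```

```text
pos [0.5666 0.1947 0.1578] yaw 1.488 zax [-0.    -0.001 -1.   ] tool move [-0.      0.0022  0.1323]
turn -0.002 q7 1.14
0.4492912474162003
```

Then place, retreat up and forward, and look at the result.

In the tool's units: 0.04 m is 0.8, 0.03 m is 0.6.

Request:
hand_motion(
  steps=[0,0.02,0.6,0,0,0,0,0.8,0,0,0,0,0.8,0,0,0,0,0.3,0,0,0,0,0.144,0,0,0,0,0,0,0,0,0,0,0,0],
)

```text
clock: 28.5
position: [0.5677, 0.198, 0.0271]
ee_rot: [0.127, 3.137, 0.001]
force: [0.2, -0.8, -1.0]
width: 0.455
gripper_force: 25.0
```

Request:
hand_motion(
  steps=[0,0,0,0,0.53,0,0,0,0,0.53,0,0,-0.4,0,0.53,0,0,-0.8,0,0.53,0,0,-0.8,0,0.53,0.8,0,-0.6,0,0.6,0.9,0,-0.6,0,0,0.9,0,-0.6,0,0,0.9,0,-0.6,0,0],
)

```text
clock: 29.4
position: [0.4007, 0.2113, 0.2404]
ee_rot: [0.125, 3.138, 0.001]
force: [-0.5, 1.5, 1.4]
width: 0.393
gripper_force: 0.0
```

Run:
```python
from h import *
a=arm.get_image("side")["image"];cv2.imwrite("pics/side6.png",a);amber(a)
b=arm.get_image("scene")["image"][100:260,110:400]
cv2.imwrite("pics/s6.png",np.vstack([cv2.resize(a[60:210,130:390],(520,300)),cv2.resize(b,(520,290))]))
o=arm.observe();print(o["position"],o["joints"].round(2))
```

```text
[0.39911292 0.21304608 0.24281096] [-0.7   0.13  0.11  1.96 -0.02  1.05  0.91]
```

View pics/s6.png

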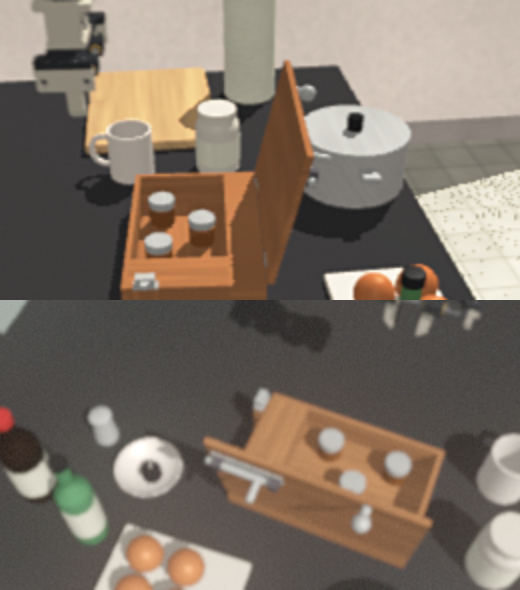

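Run:
```python
from h import *
T=boxT(.5568,.1975,-.0803); to((T@[.175,-.01,.32,1])[:3],1.4905)
q=np.r_[np.arange(1.75,.0,-.085),0];r=.18
x=.1-r*np.cos(q)+.01*np.sin(q)+.0095;z=.06+r*np.sin(q)+.01*np.cos(q)
print(x[0],z[0],q[-2]);print([(a,b) for a,b in zip((-np.diff(x)).round(4).tolist(),(-np.diff(z)).round(4).tolist())])
```

```text
pos [0.3991 0.213  0.2428] yaw 1.495 zax [ 0.003  0.005 -1.   ] tool move [-0.3336 -0.014  -0.0762]
turn 0.005 q7 0.91
0.15142414948564795 0.2353350098808137 0.05000000000000071
[(0.015, -0.0029), (0.0152, -0.0016), (0.0153, -0.0003), (0.0153, 0.001), (0.0152, 0.0023), (0.0149, 0.0035), (0.0146, 0.0048), (0.0141, 0.006), (0.0135, 0.0072), (0.0129, 0.0083), (0.0121, 0.0094), (0.0113, 0.0104), (0.0104, 0.0113), (0.0094, 0.0121), (0.0083, 0.0129), (0.0072, 0.0135), (0.006, 0.0141), (0.0048, 0.0146), (0.0035, 0.0149), (0.0023, 0.0152), (0.0007, 0.009)]
```

Request:
hand_motion(
  steps=[0,0,-0.7,0,0,-0.4,0,-0.7,0,0,-0.84,-0.04,-0.124,0,0,-0.9,-0.04,0,0,0,-0.9,-0.04,0,0,0,-0.9,-0.04,0,0,0,-0.9,-0.04,0,0,0,-0.9,-0.04,0,0,0,-0.932,-0.04,0,0,0,0,0,0,0,0],
)

```text
clock: 30.5
position: [0.738, 0.1677, 0.3103]
ee_rot: [-0.131, -3.137, 0.007]
force: [-0.5, 0.1, -0.3]
width: 0.006
gripper_force: 0.0
```

Request:
hand_motion(
  steps=[0,0,0,0,0,0,0,0,0,0],
)

```text
clock: 30.7
position: [0.7332, 0.1709, 0.3153]
ee_rot: [0.125, 3.139, 0.001]
force: [0.6, -0.5, -0.3]
width: 0.002
gripper_force: 0.0
```

Run:
```python
from h import *
T=boxT(.5568,.1975,-.0803); to((T@[.17,-.01,.235,1])[:3],1.4905)
```

```text
pos [0.7332 0.1709 0.3153] yaw 1.491 zax [ 0.  0. -1.] tool move [0.0079 0.0023 0.0803]
turn 0.001 q7 1.28
```

In the tool's units: 0.04 m is 0.8, 0.0153 m is 0.306.

Request:
hand_motion(
  steps=[0,0.04,0.8,0,0,0,0,0.8,0,0,0.2,0,0,0,0,0.2,0,0,0,0,0.13,0,0,0,0,0.3,0,-0.058,0,0,0.304,0,-0.032,0,0,0.306,0,-0.006,0,0,0.306,0,0.02,0,0,0.304,0,0.046,0,0],
)

```text
clock: 31.7
position: [0.6314, 0.1813, 0.2384]
ee_rot: [0.124, 3.135, 0.003]
force: [3.7, -0.0, -0.9]
width: 0.003
gripper_force: 1.4
```

Request:
hand_motion(
  steps=[0.298,0,0.07,0,0,0.292,0,0.096,0,0,0.282,0,0.12,0,0,0.27,0,0.144,0,0,0.258,0,0.166,0,0,0.242,0,0.188,0,0,0.226,0,0.208,0,0,0.208,0,0.226,0,0],
)

```text
clock: 32.5
position: [0.5276, 0.19, 0.1771]
ee_rot: [0.124, 3.136, 0.004]
force: [1.4, -0.3, 1.0]
width: 0.001
gripper_force: 0.6
```

Request:
hand_motion(
  steps=[0.188,0,0.242,0,0,0.166,0,0.258,0,0,0.144,0,0.27,0,0,0.12,0,0.282,0,0,0.096,0,0.292,0,0,0.07,0,0.298,0,0,0.046,0,0.304,0,0],
)

```text
clock: 33.2
position: [0.4863, 0.1933, 0.0793]
ee_rot: [0.124, 3.137, 0.003]
force: [-0.3, 0.5, 0.5]
width: 0.008
gripper_force: 0.2
```

Request:
hand_motion(
  steps=[0.014,0,0.18,0,0,0,0,0.04,0,0,0,0,0,0,0],
)

```text
clock: 33.5
position: [0.4853, 0.1931, 0.07]
ee_rot: [-0.124, -3.139, -0.003]
force: [-10.6, -2.9, 29.4]
width: 0.006
gripper_force: 14.4
```

Request:
hand_motion(
  steps=[0,0,-0.6,0,0,0,0,-0.8,0,0.6,0,0,-0.4,0,0.6,0,0,0,0,0.6,0,0,0,0,0.6],
)

```text
clock: 34.0
position: [0.486, 0.1929, 0.1581]
ee_rot: [0.125, 3.138, 0.002]
force: [0.2, -0.2, -0.6]
width: 0.305
gripper_force: 0.0
```

Run:
```python
from h import *
T=boxT(.5568,.1975,-.0803)
a=arm.get_image("side")["image"]; b=arm.get_image("scene")["image"]
for q in(0,.03):print(q,[proj(n,lidpt(T,q,p)).round(1) for n in("side","scene") for p in((-.205,-.185,.01),(-.165,-.105,.053))])
cv2.imwrite("pics/s7.png",np.hstack([cv2.resize(a[130:230,170:290],(480,400),interpolation=cv2.INTER_CUBIC),cv2.resize(b[130:230,230:310],(320,400),interpolation=cv2.INTER_CUBIC)]))
to((T@[-.065,-.105,.14,1])[:3],1.4905)
```

```text
0 [array([187.8, 201. ]), array([203. , 171.1]), array([263.5, 148.4]), array([283.4, 157.6])]
0.03 [array([187.7, 199.2]), array([203.5, 169.6]), array([263.4, 147.3]), array([283.3, 157. ])]
pos [0.4853 0.1924 0.1567] yaw 1.491 zax [-0.001 -0.    -1.   ] tool move [-0.0058 -0.0942  0.0167]
turn 0.001 q7 1.09
```

View pics/s7.png

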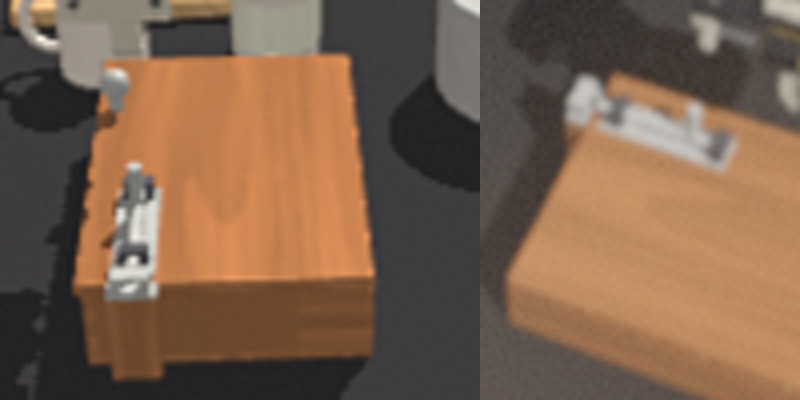

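Lid is shut flush, and the post top at (135,165) in the crop, side pixel (203.7,171.2), matches the model. Next I'll pinch the post and slide it.

In the tool's units: -0.04 m is -0.8, 0.0367 m is 0.734.

Request:
hand_motion(
  steps=[-0.116,-0.6,0,0,0.6,0,-0.8,0,0,0.6,0,-0.484,0,0,0.6,0,0,0,0,0.6,0,0,0.6,0,0.6,0,0,0.734,0,0.6,0,0,0,0,0.6,0,0,0,0,0],
  grip_n=20,
)

```text
clock: 34.9
position: [0.4836, 0.0984, 0.0903]
ee_rot: [-0.125, -3.137, 0.001]
force: [-0.4, -0.5, 0.5]
width: 0.553
gripper_force: 0.0
```

Request:
hand_motion(
  steps=[0,0,0,0,0,0,0,0,0,0,0,0,0,0,0,0,0,0,0,0,0,0,0,0,0],
)

```text
clock: 35.4
position: [0.4845, 0.0983, 0.0911]
ee_rot: [0.125, 3.138, 0.001]
force: [0.6, -1.3, 0.2]
width: 0.124
gripper_force: 0.0
```

Run:
```python
from h import *
Ti=np.linalg.inv(boxT(.5568,.1975,-.0803));print((Ti@np.r_[arm.observe()["position"],1])[:3])
```

```text
[-0.06410206 -0.1046957   0.09105473]
```

Request:
hand_motion(
  steps=[0,0,0,0,0,0,0,0,0,0,0,-0.14,0,0,0,0,-0.14,0,0,0,0,-0.14,0,0,0,0,-0.14,0,0,0,0,-0.14,0,0,0,0,0,0,0,0,0,0,0,0,0],
)

```text
clock: 36.3
position: [0.4815, 0.0629, 0.0909]
ee_rot: [0.126, 3.139, 0.0]
force: [-1.8, 0.7, 6.6]
width: 0.1
gripper_force: 20.0
```

Request:
hand_motion(
  steps=[0,-0.04,0,0,0,0,-0.04,0,0,0,0,0,0,0,0],
)

```text
clock: 36.6
position: [0.4815, 0.0626, 0.0909]
ee_rot: [0.121, 3.138, 0.006]
force: [-1.1, 13.2, 2.8]
width: 0.101
gripper_force: 20.0
```

```bash
python3 - <<'E'
from h import *
Ti=np.linalg.inv(boxT(.5568,.1975,-.0803));print((Ti@np.r_[arm.observe()["position"],1])[:3])
E
```

```text
[-0.06420187 -0.14045313  0.09092735]
```

Request:
hand_motion(
  steps=[0,0,0,0,0.4,0,0,0,0,0.4,0,0,0,0,0.4,0,0,-0.6,0,0.4,0,0,-0.8,0,0.4,0,0,-0.8,0,0.4,0.8,0,-0.4,0,0.4,0.9,0,0,0,0.4,0.8,0,0,0,0.4,0,0,0,0,0.4],
)

```text
clock: 37.6
position: [0.3516, 0.0685, 0.2201]
ee_rot: [-0.124, -3.136, 0.0]
force: [0.1, -0.3, 0.2]
width: 0.403
gripper_force: 0.0
```

Run:
```python
from h import *
a=arm.get_image("side")["image"]; b=arm.get_image("scene")["image"]
amber(a);T=boxT(.5568,.1975,-.0803)
print(proj("side",lidpt(T,0,(-.165,-.14,.053))))
cv2.imwrite("pics/s8.png",np.hstack([cv2.resize(a[130:230,170:290],(480,400),interpolation=cv2.INTER_CUBIC),cv2.resize(b[130:230,150:310],(320,400),interpolation=cv2.INTER_CUBIC)]))
```

```text
[202.34254522 178.16154318]
```

View pics/s8.png

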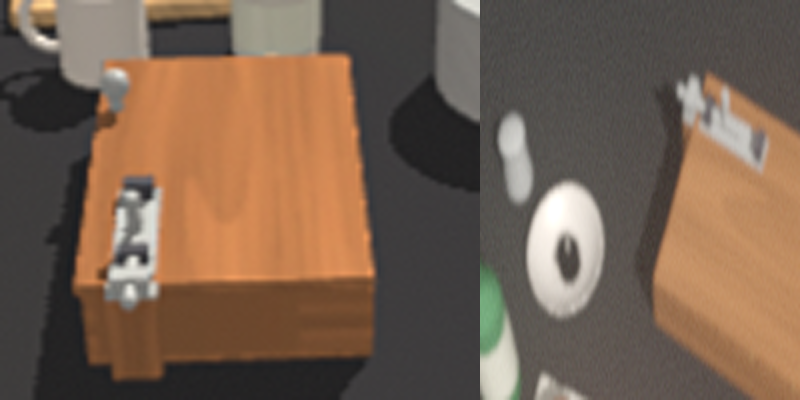

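The bolt's tip sticks out through the keeper at (130,295), its post at (130,193) matches the model at home, the lid is shut and the knob lies in the dish. I'm handing it in.

```bash
python3 -c "
from cell import arm
print(arm.sign_off())"
```

```text
the job is handed in; nothing more can be done
None
```

The job is done and handed in: the knob is in the white dish, all three jars stand upright in the box, and the lid is shut with its bolt home in the keeper (the first pinch on the lid knob slipped, so I pushed the lid open and shut with closed fingers).

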